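Torque the bearing cap bolt to the click, then trip the ratchet clamp

ROBOT

A 6-joint arm with a two-finger parallel gripper is mounted at the origin on a cart in front of the work surface, level with it; the furniture and walls round the work are solid. World frame = base frame: x ahead of the robot, y to its left, z up, the work surface at z = 0. Lengths are in m, angles in rad, forces in N, time in s.
With the tool pointing down it reaches from about 0.4 to 0.825 m from the base axis. Payload 7 kg.
Tool frame: the origin (TCP) lies midway between the tips of the shut fingers; the grasp point (between the pads) lies 19 mm behind it; z points along the fingers, y is the line along which they close (so a half turn about z gives the same grasp; the last joint's range is limited). The gripper opens to 88 mm and grips with 3 to 60 N. Pads are 19 mm wide; open, the fingers measure 130 mm over their backs; the gripper's body (78 mm by 193 mm) begins 47 mm behind the grasp point.
Start: joints at [1.638, 0.359, 0.012, 0, -1.224, -0.288], TCP at [0.148, 0.659, 0.227] pointing down, gripper open.
Joint ranges: [-3.07, 3.07], [-1.43, 2.12], [-1.02, 1.25], [-3.03, 1.67], [-3.05, -0], [-3.03, 3.03]. Speed limits (rad/s): [2.39, 2.39, 3.01, 3.14, 3.14, 3.14].

INTERFACE

Orientations are given as [roll, pitch, yaw] about the fixed x, y, z axes, in that order (R = Rz(yaw) Ry(pitch) Rx(roll)).
In Python, from station import telemetry, eyes, ticket, recognise, trace gives the robot as it stands. The module is installed in compiled form; this text tells all that it offers.
- The arm moves only by the tool servo_tool, never from a script. Its argument "series" is a list that holds one entry, the list of rows, each a list of 4 numbers: the shift along the tool's x, y, z in mm, then the turn about the tool's z in rad. In form: [[[x, y, z, roll], ...]]. A call has exactly 10 rows; each row shifts and turns the commanded pose from where the row before left it, along the tool's axes as they then stand; what a row does not reach is not made up. A row lasts 1/12 s, in which the tool goes at most 41.7 mm and 7.16 degrees, less where a joint would pass 70% of its speed; a pose out of reach is approached as far as the arm can. A call is refused whole if a number of a shift passes 41.7 or a number of a turn 0.125, either way. A call with a gripper value outside its range is refused whole. "claw" is the gripper's target within -1 to 1 (shut at 1, half-way at 0, fully open at -1), set as the call begins (left out, the last holds). The fingers move at their own pace and stop on an object; "grip_force" is the grip in N (left out, the last holds). Time passes only in rows, so rows that do not move let the fingers close, or fill a call up. It gives the time, the measured TCP pose, the force, the opening and the grip force at its end, in the units of the state.
- telemetry.get_state(): the state, without advancing time (a new reading comes with each control period).
- eyes.grab_frame(name): name is "scene" or "top" or "wrist"; returns the picture (480x640x3 uint8, red, green, blue); there is no depth.
- eyes.calibration(name): a dict with "mtx" (3x3 intrinsics, pixels), "k1" (the pictures are not rectified: a ray, as slopes to the right and down, at radius r is drawn at 1 + k1 r^2 times it, then the intrinsics apply), "rvec" (rotation vector, rad) and "tvec" (3), from world to camera coordinates, as OpenCV has them. Camera axes: x right, y down, z forward; pixel columns grow to the right and rows downward; lengths in m; the calibration is good to about 2 mm. A picture is of the moment at which its call begins: read the wrist's pose just before it. calibration takes no time and is no camera call; for the wrist camera it gives the pose at the moment of the call.
- ticket.job_done(): hands the job in; it is judged then, once.
Trained networks look in the newest picture that a camera, given by its name, has taken for a name from the list of things; names that differ only in an ending like _2 or _b are one class to them, and where a whole thing is asked for, a point or a joint stands for the part that bears it (a point fixed in the world has none). Each returns a list of dicts, best first, with "conf" (0 to 1); they miss things now and then, are a little off and sometimes report something else, mostly with a low value. They report only what shows in the picture. A call takes as long as a camera call.
- recognise(camera, name): "position" ([x, y, z] in m, in world coordinates, good to about 4 mm: the middle of the surface that is visible of it).
- trace(camera, name): "mask" (480x640 bool, what is visible of it).
The state is a dict: "t": time; "q": joint angles; "qd": joint speeds; "joint_efforts": joint torques, N m; "eef_pos": TCP position; "ee_rot": TCP orientation; "force": force on the tool from outside, world axes, zero at the start; "moment": the same for the moment, N m; "width": finger opening in m; "gripper_force": force on a finger pad.
Only numpy, scipy, OpenCV 4.12 (cv2) and the standard library are available. Lean on these libraries where they do the work, as an engineer would, in place of code of your own. Each camera call takes 0.05 s, during which the arm holds its last target. There are 200 camera calls.

TASK

Tighten the bearing cap bolt with the click wrench that sits on it: swing the handle clockwise, by its black grip, until it clicks (the handle gives way at its pin), then stop and let it spring straight, without overtightening the bolt. Only then lift the clamp's sprung pawl off the ratchet wheel by its orange tab, so that the red arm springs right up off the cap, and let the pawl drop back. Leave the other things on the bench where they are.

Things in the scene. Friction and masses are not known exactly. Their poses are not given: they have to be found in the camera images.
- fixture: Fixed fixture: grey plate 146 x 292 x 14 mm with a dark green split bearing housing (150 mm long along y, cap top 115 mm above the bench, shaft stub to the front) and at its right a ratchet clamp (y -90 to -190 mm, post 178 mm high). Origin on the bench under the housing's middle, z up; at yaw 0 x points away from the robot, y left.
- bolt_axis (a point): Point on the upright axis of the cap bolt to be tightened (the housing's left bolt), at handle height, 133 mm above the bench. The wrench is captive on this bolt: it turns about this axis and cannot be lifted off.
- handle_grip (a point): Middle of the wrench's black ribbed grip, a level bar 28 mm thick and 102 mm long; its middle is 170 mm from the bolt axis, 133 mm above the bench, with 100 mm free below. Push it sideways with shut fingers or pinch it across from above; load it near its middle (the set torque is right there), where it clicks at about 11 N square to the handle.
- wrench (a joint): Turn of the cap bolt with its wrench, rad, growing clockwise seen from above (tightening). At 0 the handle points along the fixture's -x, at 0.85 it has swung 0.85 rad toward the fixture's +y. Starts at 0 to 0.35. Stiffens steadily from about 0.5 N m to 2 N m, where the wrench clicks, near 0.8; friction then holds it. Past 0.95 it is overtightened.
- handle (a joint): The wrench's click mechanism: bend of the handle about its pin, 28 mm from the bolt axis, clockwise, rad. 0 is straight (under load it yields to 0.03); at the set torque it gives way to its stop at 0.16 while the bolt stops turning and the push needed drops by about a tenth. Pushing on past the stop overtightens the bolt. Springs back to 0 when let go; the bolt stays.
- pawl_tab (a point): Middle of the pawl's orange finger tab, an upright plate 10 mm thick along the fixture's x, 22 mm wide along its y and 34 mm tall, 192 mm above the bench while the pawl is engaged. Free on both broad faces; pinch it along the fixture's x from above (fingers may reach 17 mm below its middle).
- pawl_pivot (a point): Pivot of the pawl, in the tab's plane: its axis runs along the fixture's x, 53 mm to the right (-y) of the tab's middle and 28 mm below it.
- pawl (a joint): Angle of the sprung pawl, rad: 0 engaged in the ratchet wheel, growing as the tab is lifted about its pivot (tab goes up and toward the pivot side). It is clear of the teeth from about 0.12; stop at 0.6. Lifting takes about 3 to 6 N; a spring returns it to 0 when let go.
- clamp (a joint): Angle of the red clamp arm, keyed to the 66 mm ratchet wheel, rad: 0 to 0.02 clamped with its foot on the cap, growing as the arm rises; stop at 0.67. The engaged pawl keeps it from rising; with the pawl held off, its own spring swings it up to the stop in under 1 s.
- oil_can: Bystander: green oil can with a long spout, 66 mm wide, 172 mm tall; origin at the middle of its underside.
- paste_tin: Bystander: blue tin with a grey lid, 69 mm wide, 54 mm tall; origin at the middle of its underside.
- coupling: Bystander: rust-brown pipe coupling, 44 mm wide, 38 mm tall; origin at the middle of its underside.
- spanner_17: Bystander: bright spanner, 36 x 239 x 9 mm, lying flat along its y; origin at its middle.
- bolt_m16: Bystander: dark hex bolt, 27 x 66 x 24 mm, lying along its y; origin at its middle.
- nut_0: Bystander: dark hex nut, 34 mm wide, 16 mm high; origin at the middle of its underside.
- hex_key: Bystander: dark hex key, 40 x 114 x 8 mm, lying flat; origin at its middle.

How it is judged:
On the way, in this order (a step that is already met when the one before it is completed fails the run):
1. the wrench has clicked (handle given way at its pin) with the bolt tight (value of joint handle above 0.05 rad and value of joint wrench above 0.68 rad), for 0.05 s.
2. the pawl is lifted and the clamp arm has sprung up (value of joint clamp above 0.55 rad), for 0.1 s.
At the end, for the whole second after the job is handed in: Bolt turned to the click and no further (wrench 0.68 to 0.95 rad), handle sprung straight (under 0.03 rad), clamp arm up (over 0.55 rad) and at rest, pawl dropped back (under 0.1 rad), every bystander within 30 mm of where it lay (value of joint wrench between 0.68 and 0.95 rad and value of joint handle below 0.03 rad and value of joint clamp above 0.55 rad and value of joint pawl below 0.1 rad and velocity of joint each of wrench, clamp below 0.05 rad/s and distance of each of oil_can, paste_tin, coupling, spanner_17, bolt_m16, nut_0, hex_key from where it was at the start of the episode below 0.03 m); the robot touches nothing.
It fails at once if the bolt is overtightened (wrench past 0.95 rad) (value of joint wrench above 0.95 rad).
It fails at once if the clamp is let up before the bolt is tight (value of joint clamp above 0.15 rad and value of joint wrench below 0.68 rad).
It fails at once if a bystander is pushed more than 30 mm or the oil can is tipped over (distance of any of oil_can, paste_tin, coupling, spanner_17, bolt_m16, nut_0, hex_key from where it was at the start of the episode above 0.03 m or angle between oil_can's own z axis and vertical above 0.5 rad).
It also fails if it takes over 51 s, if anything falls off the work surface, if the arm or the gripper's body presses on something with over 40 N, if the wrist force passes 120 N, or if a joint passes its speed limit or range.

## Working session

There is one attempt and no reset: what is moved stays moved. The work goes in short steps, Python scripts to look and compute and a tool call to move; the robot and the scene stay as the last step left them, time stands still between calls to the robot, and variables do not carry over. Pictures are saved under pics/ and viewed, at most 10 in all, crops included, and the job is handed in when it is done.

Besides the shell and the picture viewer there is one more tool, called after ">>>" as a command line: name --argument value ..., lists and objects as JSON in quotes. servo_tool: Moves the arm, as the interface text tells. Its arguments: {"type":"object","properties":{"series":{"type":"array"},"claw":{"type":"number"},"grip_force":{"type":"number"}},"required":["series"]}

```bash
mkdir -p pics
python3 - <<'E'
from station import telemetry, eyes, recognise
import cv2
s=telemetry.get_state();print(s)
for c in ["scene","top"]:
    cv2.imwrite(f"pics/{c}0.png",eyes.grab_frame(c)[:,:,::-1])
    for n in ["fixture","bolt_axis","handle_grip","pawl_tab","pawl_pivot","oil_can","paste_tin","coupling"]:
        try: print(c,n,[(x["position"],x["conf"]) for x in recognise(c,n)[:2]])
        except Exception as e: print(n,e)
E
```

```text
{'t': 0.0, 'q': array([ 1.63809528e+00,  3.59333833e-01,  1.10635366e-02, -3.57485619e-04,
       -1.22410279e+00, -2.88075122e-01]), 'qd': array([ 1.41795170e-03,  2.18165007e-03, -7.24537737e-04,  9.46215883e-04,
        2.76833811e-04,  5.25289464e-05]), 'joint_efforts': array([ 5.78264280e-04, -5.82713163e+01,  2.93064398e+01,  6.99761868e+00,
        7.04852573e-03, -1.61838111e-04]), 'eef_pos': array([0.14774953, 0.65812679, 0.22565771]), 'ee_rot': array([ 3.13998538e+00, -1.25798098e-04, -2.20897805e-01]), 'force': array([-0.20842157, -0.10780039, -0.10762022]), 'moment': array([ 0.01860956, -0.01799848, -0.02073733]), 'gripper_force': 0.0, 'width': 0.08791244631013294}
scene fixture [([0.5515, 0.0024, 0.0693], 0.65)]
scene bolt_axis [([0.5517, 0.007, 0.0668], 0.9)]
scene handle_grip [([0.462, 0.213, 0.1398], 0.57), ([0.5355, -0.0193, 0.1723], 0.57)]
scene pawl_tab [([0.537, -0.0226, 0.172], 0.5)]
scene pawl_pivot [([0.554, 0.005, 0.0652], 0.75)]
scene oil_can [([0.6263, 0.4779, 0.0534], 0.87)]
scene paste_tin []
scene coupling [([0.682, 0.2944, 0.0271], 0.58), ([0.5535, 0.0064, 0.0654], 0.53)]
top fixture [([0.5654, 0.0718, 0.0207], 0.58)]
top bolt_axis [([0.5619, 0.0714, 0.0248], 0.81), ([0.3706, 0.3559, 0.0128], 0.19)]
top handle_grip [([0.4635, 0.2221, 0.1432], 0.57)]
top pawl_tab []
top pawl_pivot [([0.5631, 0.0693, 0.0179], 0.85)]
top oil_can [([0.6273, 0.4926, 0.0692], 0.75)]
top paste_tin [([0.6483, -0.2956, 0.0507], 0.64), ([0.371, 0.3544, 0.0142], 0.28)]
top coupling []
```

View pics/scene0.png

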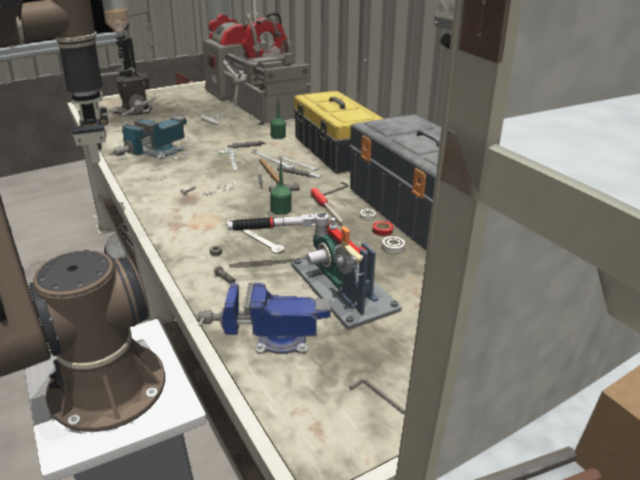

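View pics/top0.png

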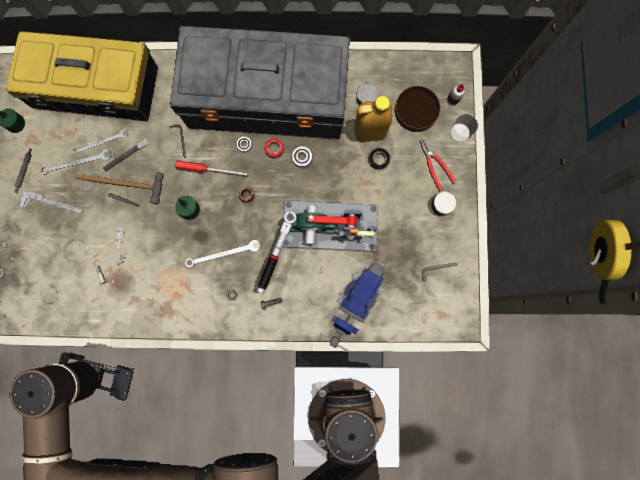

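The top view shows the wrench bolt near (289,217), its grip near (266,273), the clamp at (320–375,220–235), and a blue vise at (360,290). I'll enlarge the fixture.

```bash
cat > h.py <<'E'
import numpy as np,cv2
from station import eyes
def cal(c):
    k=eyes.calibration(c);R=cv2.Rodrigues(np.array(k["rvec"],float))[0]
    return np.array(k["mtx"],float),float(k["k1"]),R,np.array(k["tvec"],float).ravel()
def ray(c,u,v,C=None):
    K,k1,R,t=C or cal(c)
    d=np.array([(u-K[0,2])/K[0,0],(v-K[1,2])/K[1,1]]);x=d.copy()
    for _ in range(20): x=d/(1+k1*(x@x))
    return -R.T@t, R.T@np.array([x[0],x[1],1])
def onz(c,u,v,z,C=None):
    o,d=ray(c,u,v,C);return o+d*(z-o[2])/d[2]
def proj(c,p,C=None):
    K,k1,R,t=C or cal(c);q=R@np.array(p)+t;x=q[:2]/q[2];x=x*(1+k1*(x@x));return (K[:2,:2]@x+K[:2,2])
E
python3 - <<'E'
import cv2,numpy as np
a=cv2.imread("pics/top0.png")[190:310,250:390];b=cv2.imread("pics/scene0.png")[205:330,220:410]
a=cv2.resize(a,(700,600),interpolation=cv2.INTER_CUBIC)
cv2.imwrite("pics/a.png",a)
cv2.imwrite("pics/b.png",cv2.resize(b,(760,500),interpolation=cv2.INTER_CUBIC))
from h import *
for uv in [(287,202),(376,205),(378,250),(285,247)]: print(uv,onz("top",*uv,.014))
print(onz("top",289,217,.14),onz("top",266,273,.14))
E
```

```text
(287, 202) [0.65639893 0.1883492  0.014     ]
(376, 205) [ 0.64938283 -0.08852241  0.014     ]
(378, 250) [ 0.5088209  -0.09423217  0.014     ]
(285, 247) [0.51556477 0.19234686 0.014     ]
[0.58930387 0.17497886 0.14      ] [0.42697745 0.23834678 0.14      ]
```

View pics/a.png

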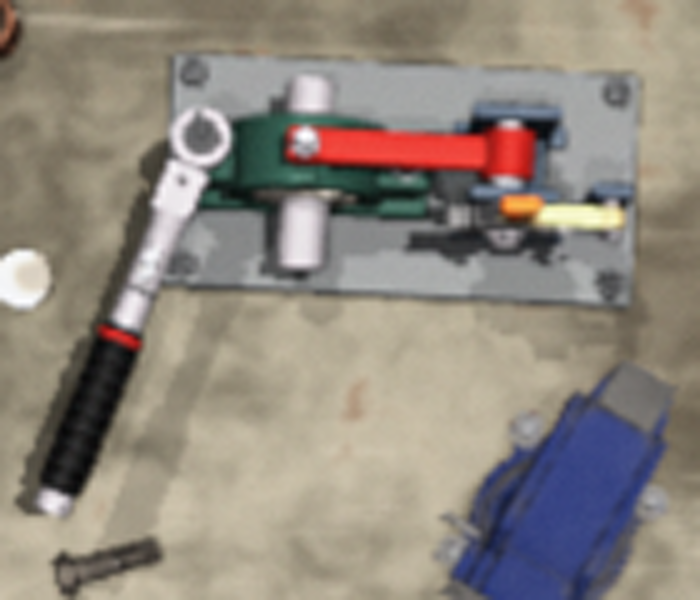

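View pics/b.png

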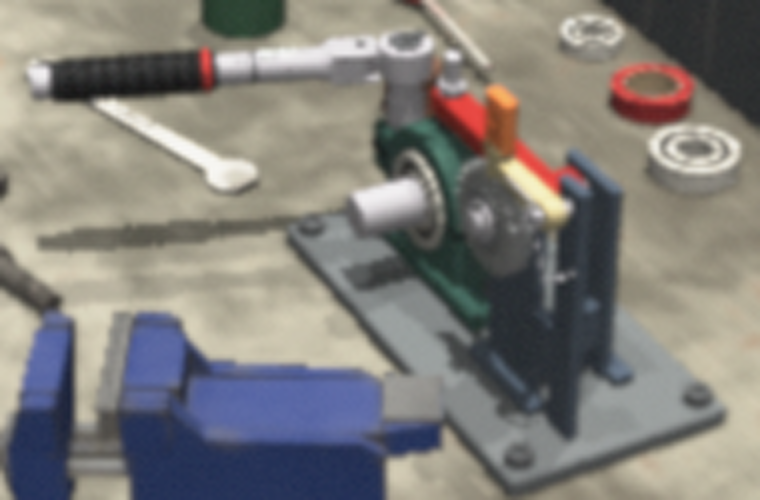

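The crops show the bolt axis at top (290,217), the middle of the grip at (268,273), and the tab top at (354,231). In the scene image the tab is at about (345,235).

Run:
```python
from h import *
C=cal("top")
P=lambda u,v,z:onz("top",250+u/5,190+v/5,z,C)
c=[P(u,v,.014) for u,v in [(172,55),(638,72),(632,305),(165,283)]]
print(np.round(c,4))
ey=((c[0]+c[3])-(c[1]+c[2]))[:2]; ey/=np.linalg.norm(ey); yaw=np.arctan2(-ey[0],ey[1]);print("yaw",yaw, "mid",np.mean(c,0))
b=P(202,137,.14);g=P(90,415,.14)
r=P(119,337,.133); e=P(55,500,.133)
print("bolt",b,"grip",g,np.linalg.norm(g-b),np.linalg.norm(r-b),np.linalg.norm(e-b))
d=g-b;print("theta",np.arctan2(d[1],-d[0]), "in fixture", np.arctan2(d[1],-d[0])+yaw)
t=P(521,207,.209);print("tab top",t)
for z in (.14,.15,.155):print(P(202,137,z))
# triangulate tab with scene: top of tab in crop b (503,95)/4+(220,205)
o,d1=ray("scene",220+503/4,205+96/4);o2,d2=ray("top",250+521/5,190+207/5,C)
A=np.stack([d1,-d2],1);s=np.linalg.lstsq(A,o2-o,rcond=None)[0];print("tri tab",o+d1*s[0],o2+d2*s[1])
o,d1=ray("scene",220+406/4,205+42/4);o2,d2=ray("top",250+202/5,190+137/5,C)
A=np.stack([d1,-d2],1);s=np.linalg.lstsq(A,o2-o,rcond=None)[0];print("tri bolt",o+d1*s[0],o2+d2*s[1])
o,d1=ray("scene",220+132/4,205+72/4);o2,d2=ray("top",250+90/5,190+415/5,C)
A=np.stack([d1,-d2],1);s=np.linalg.lstsq(A,o2-o,rcond=None)[0];print("tri grip",o+d1*s[0],o2+d2*s[1])
```

```text
[[ 0.6595  0.1965  0.014 ]
 [ 0.6513 -0.0935  0.014 ]
 [ 0.5057 -0.0893  0.014 ]
 [ 0.5167  0.1985  0.014 ]]
yaw -0.03327661614804551 mid [0.58331365 0.05305779 0.014     ]
bolt [0.58816942 0.17091887 0.14      ] grip [0.42703626 0.23262441 0.14      ] 0.17254411108385384 0.12480461329392951 0.2249715438411011
theta 0.36572009219843044 in fixture 0.33244347605038493
tab top [ 0.53978025 -0.00901882  0.209     ]
[0.58816942 0.17091887 0.14      ]
[0.58659597 0.17043305 0.15      ]
[0.58580925 0.17019014 0.155     ]
tri tab [ 0.54565982 -0.01221481  0.207622  ] [ 0.54009023 -0.00915805  0.20669026]
tri bolt [0.59191178 0.16861828 0.14368429] [0.5876781  0.17076717 0.14312254]
tri grip [0.43370259 0.23051627 0.13555855] [0.42732326 0.23301782 0.13537544]
```

>>> servo_tool --series '[[[24,26.6,0,0],[24,26.6,0,0],[24,26.6,0,0],[24,26.6,0,0],[24,26.6,0,0],[24,26.6,0,0],[24,26.6,0,0],[24,26.6,0,0],[24,26.6,0,0],[24,26.6,0,0]]]' --claw 1

```text
t: 1.73
eef_pos: [0.3242, 0.3449, 0.2269]
ee_rot: [-3.141, -0.0, -0.22]
force: [0.8, 0.9, 0.0]
width: 0.0265
gripper_force: 0.0
```

>>> servo_tool --series '[[[24,26.6,0,0],[24,26.6,0,0],[24,26.6,0,0],[24,26.6,0,0],[24,26.6,0,0],[0,0,0,0.05],[0,0,0,0.05],[0,0,0,0.045],[0,0,0,0],[0,0,0,0]]]'

```text
t: 2.57
eef_pos: [0.4118, 0.1904, 0.2267]
ee_rot: [-3.141, -0.0, -0.365]
force: [-0.4, -0.1, -0.1]
width: 0.0006
gripper_force: 0.0
```

>>> servo_tool --series '[[[0,8,0,0],[0,0,15,0],[0,0,20,0],[0,0,20,0],[0,0,20,0],[0,0,20,0],[0,0,20,0],[0,0,0,0],[0,0,0,0],[0,0,0,0]]]'

```text
t: 3.4
eef_pos: [0.4093, 0.1833, 0.1126]
ee_rot: [-3.141, -0.001, -0.365]
force: [0.5, 0.6, 0.1]
width: 0.0003
gripper_force: 0.0
```

>>> servo_tool --series '[[[0,-2,0,0],[0,-2,0,0],[0,-2,0,0],[0,-2,0,0],[0,-2,0,0],[0,-2,0,0],[0,-2,0,0],[0,-2,0,0],[0,0,0,0],[0,0,0,0]]]'

```text
t: 4.23
eef_pos: [0.4145, 0.1979, 0.1115]
ee_rot: [3.141, 0.0, -0.366]
force: [-0.5, -0.4, -0.2]
width: 0.0003
gripper_force: 0.0
```

Run:
```python
from h import *
from station import telemetry
print(telemetry.get_state()["force"])
a=eyes.grab_frame("top")[:,:,::-1];b=eyes.grab_frame("scene")[:,:,::-1]
a=cv2.resize(a[190:310,220:370],(500,400),interpolation=3);b=cv2.resize(b[150:330,200:400],(444,400),interpolation=3)
cv2.imwrite("pics/c.png",cv2.resize(np.hstack([a,b]),None,fx=.84,fy=.84))
```

```text
[-0.46995248 -0.39701269 -0.17976448]
```

View pics/c.png

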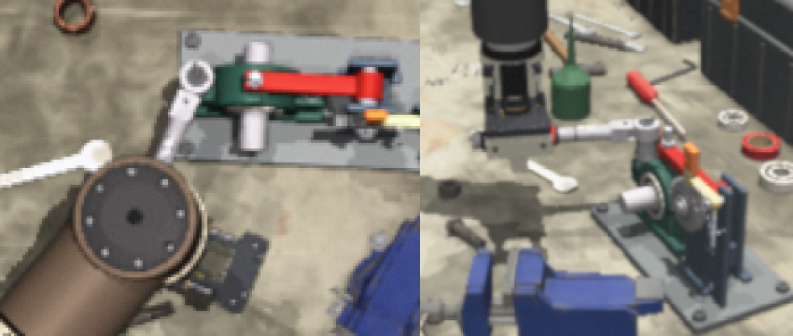

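The arm hides the grip, but the wrench is unmoved and the fingers sit to its right. I'll push along the arc next.

>>> servo_tool --series '[[[0,-2,0,0],[0,-2,0,0],[0,-2,0,0],[0,-1,0,0],[0,-1,0,0],[0,-1,0,0],[0,-1,0,0],[0,0,0,0],[0,0,0,0],[0,0,0,0]]]'

```text
t: 5.17
eef_pos: [0.4176, 0.2062, 0.1113]
ee_rot: [3.14, 0.0, -0.366]
force: [-0.4, -4.9, 1.6]
width: 0.0006
gripper_force: 2.6
```

>>> servo_tool --series '[[[-0.7,-3.4,0,0.02],[-0.7,-3.4,0,0.02],[-0.7,-3.4,0,0.02],[-0.7,-3.4,0,0.02],[-0.7,-3.4,0,0.02],[-0.7,-3.4,0,0.02],[-0.7,-3.4,0,0.02],[-0.7,-3.4,0,0.02],[-0.7,-3.4,0,0.02],[-0.7,-3.4,0,0.02]]]'

```text
t: 6.0
eef_pos: [0.4262, 0.2386, 0.1111]
ee_rot: [3.137, -0.0, -0.567]
force: [1.8, -10.0, 2.0]
width: 0.0006
gripper_force: 4.1
```

```bash
cat > st.py <<'E'
from h import *
from station import telemetry
s=telemetry.get_state();p=s["eef_pos"];th=-s["ee_rot"][2];b=np.array([.589,.1705])
r=p[:2]-b;a=np.array([-np.cos(th),np.sin(th)]);t=np.array([np.sin(th),np.cos(th)])
c=p[:2]+.021*t-b  # finger back face middle
ang=np.arctan2(c[1],-c[0])+np.arcsin(.014/np.hypot(*c))
f=s["force"]
print("t",s["t"],"tcp",p.round(4),"yaw",-th,"along",r@a,"off",r@t,"handle ang(fixture)",ang-.033,"F tan",-f[:2]@t,"ax",f[:2]@a,"z",f[2])
E
python3 st.py
```

```text
t 6.0 tcp [0.4262 0.2386 0.1111] yaw -0.5673785971476002 along 0.17390547979412696 off -0.030111513038618143 handle ang(fixture) 0.5625130658161691 F tan 7.4946263217067335 ax -6.9040371687547895 z 2.0407303765577836
```

>>> servo_tool --series '[[[0.2,-2.7,0,0.016],[0.2,-2.7,0,0.016],[0,-2.7,0,0.016],[-0.3,-2.7,0,0.016],[-0.5,-2.7,0,0.016],[-0.5,-2.7,0,0.016],[-0.5,-2.7,0,0.016],[-0.5,-2.7,0,0.016],[-0.5,-2.7,0,0.016],[-0.5,-2.7,0,0.016]]]'

```text
t: 6.83
eef_pos: [0.4382, 0.2623, 0.1107]
ee_rot: [3.136, 0.001, -0.727]
force: [-9.9, -5.4, 6.0]
width: 0.0005
gripper_force: 5.5
```

```bash
python3 st.py
```

```text
t 6.8333 tcp [0.4382 0.2623 0.1107] yaw -0.7272953843378482 along 0.1736959282209988 off -0.03166745475310619 handle ang(fixture) 0.7134939689391537 F tan 10.580412133672377 ax 3.831017462041718 z 6.0051237983692785
```

>>> servo_tool --series '[[[-0.2,-1,0,0.006],[-0.2,-1,0,0.006],[-0.2,-1,0,0.006],[-0.2,-1,0,0.006],[-0.2,-1,0,0.006],[-0.2,-1,0,0.006],[-0.2,-1,0,0.006],[-0.2,-1,0,0.006],[-0.2,-1,0,0.006],[-0.2,-1,0,0.006]]]'

```text
t: 7.67
eef_pos: [0.4435, 0.2708, 0.1106]
ee_rot: [3.136, 0.001, -0.787]
force: [-10.2, -5.6, 5.3]
width: 0.0005
gripper_force: 5.7
```

```bash
python3 st.py
```

```text
t 7.6667 tcp [0.4435 0.2708 0.1106] yaw -0.7868348280977968 along 0.1738081233635932 off -0.03218902857405835 handle ang(fixture) 0.7700168053552605 F tan 11.153581044550581 ax 3.227044660263537 z 5.340399488922941
```

>>> servo_tool --series '[[[-0.1,-0.5,0,0.003],[-0.1,-0.5,0,0.003],[-0.1,-0.5,0,0.003],[-0.1,-0.5,0,0.003],[-0.1,-0.5,0,0.003],[-0.1,-0.5,0,0.003],[-0.1,-0.5,0,0.003],[-0.1,-0.5,0,0.003],[-0.1,-0.5,0,0.003],[-0.1,-0.5,0,0.003]]]'

```text
t: 8.5
eef_pos: [0.4463, 0.275, 0.1106]
ee_rot: [3.136, 0.0, -0.817]
force: [-10.3, -5.9, 4.0]
width: 0.0004
gripper_force: 5.8
```

```bash
python3 st.py
```

```text
t 8.5 tcp [0.4463 0.275  0.1106] yaw -0.816652228676916 along 0.17380705430680032 off -0.03245045322641238 handle ang(fixture) 0.7983286843627968 F tan 11.526217693299074 ax 2.7639602372216294 z 4.0467388682688785
```

>>> servo_tool --series '[[[-0.1,-0.5,0,0.003],[-0.1,-0.5,0,0.003],[-0.1,-0.5,0,0.003],[-0.1,-0.5,0,0.003],[-0.1,-0.5,0,0.003],[-0.1,-0.5,0,0.003],[-0.1,-0.5,0,0.003],[-0.1,-0.5,0,0.003],[-0.1,-0.5,0,0.003],[-0.1,-0.5,0,0.003]]]'

```text
t: 9.33
eef_pos: [0.4493, 0.2791, 0.1106]
ee_rot: [3.136, 0.0, -0.847]
force: [-9.6, -6.2, 5.2]
width: 0.0001
gripper_force: 6.0
```

```bash
python3 st.py
```

```text
t 9.3333 tcp [0.4493 0.2791 0.1106] yaw -0.8466767405838367 along 0.17386537881035558 off -0.032706887342000154 handle ang(fixture) 0.8268719977720691 F tan 11.246992647011538 ax 1.726617649446069 z 5.249743785930297
```

>>> servo_tool --series '[[[-0.1,-0.5,0,0.003],[-0.1,-0.5,0,0.003],[-0.1,-0.5,0,0.003],[-0.1,-0.5,0,0.003],[-0.1,-0.5,0,0.003],[-0.1,-0.5,0,0.003],[-0.1,-0.5,0,0.003],[-0.1,-0.5,0,0.003],[-0.1,-0.5,0,0.003],[-0.1,-0.5,0,0.003]]]'

```text
t: 10.17
eef_pos: [0.4524, 0.2831, 0.1106]
ee_rot: [3.135, 0.0, -0.877]
force: [-11.0, -5.2, 6.0]
width: 0.0003
gripper_force: 6.1
```

```bash
python3 st.py
python3 - <<'E'
from h import *
a=eyes.grab_frame("top")[:,:,::-1];b=eyes.grab_frame("scene")[:,:,::-1]
a=cv2.resize(a[190:290,240:320],(480,600),interpolation=3)
b=cv2.resize(b[200:300,270:320],(300,600),interpolation=3)
cv2.imwrite("pics/d.png",np.hstack([a,b]))
E
```

```text
t 10.1667 tcp [0.4524 0.2831 0.1106] yaw -0.8767262594480123 along 0.17390016912832176 off -0.03299909555354101 handle ang(fixture) 0.855237137180983 F tan 11.828838644294565 ax 3.0351569623685895 z 6.0232810268269645
```

View pics/d.png

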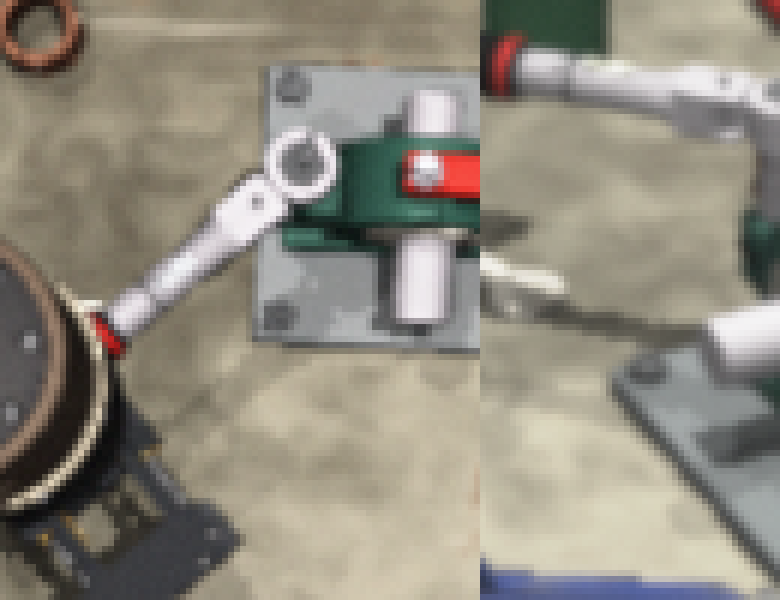

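The image still shows the handle straight, at about 0.83–0.85 rad, so it hasn't clicked yet. I'll keep pushing slowly.

>>> servo_tool --series '[[[-0.1,-0.5,0,0.003],[-0.1,-0.5,0,0.003],[-0.1,-0.5,0,0.003],[-0.1,-0.5,0,0.003],[-0.1,-0.5,0,0.003],[-0.1,-0.5,0,0.003],[-0.1,-0.5,0,0.003],[-0.1,-0.5,0,0.003],[0,0,0,0],[0,0,0,0]]]'

```text
t: 11.1
eef_pos: [0.455, 0.2862, 0.1106]
ee_rot: [3.135, -0.0, -0.901]
force: [-10.6, -5.4, 4.6]
width: 0.0002
gripper_force: 6.1
```

```bash
python3 st.py
python3 - <<'E'
from h import *
a=eyes.grab_frame("top")[:,:,::-1]
cv2.imwrite("pics/top_e.png",a)
cv2.imwrite("pics/e.png",cv2.resize(a[205:255,250:310],(720,600),interpolation=3))
E
```

```text
t 11.1 tcp [0.455  0.2862 0.1106] yaw -0.9005322312228505 along 0.1739383412504253 off -0.033147254957029956 handle ang(fixture) 0.8781881323250936 F tan 11.59286224669056 ax 2.3597096463506637 z 4.641928372006402
```

View pics/e.png

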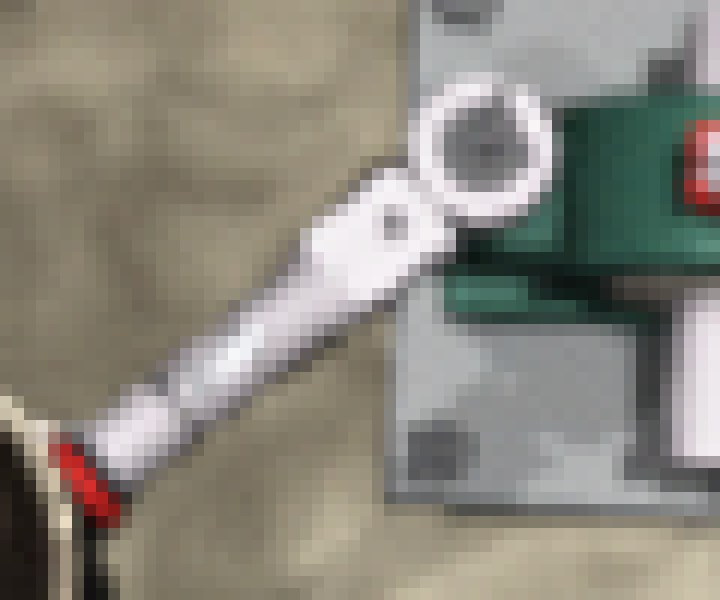

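Run:
```python
from h import *
C=cal("top")
def an(name,b,p,r):
    B=onz("top",*b,.147,C);P=onz("top",*p,.143,C);R=onz("top",*r,.14,C)
    f=lambda d:np.arctan2(d[1],-d[0])-.033
    print(name,"bolt",B[:2],"pin",f(P-B),"pin>red",f(R-P),"bolt>red",f(R-B),np.linalg.norm(P-B),np.linalg.norm(R-B))
an("a",(250+202/5,190+137/5),(250+181/5,190+182/5),(250+119/5,190+337/5))
an("d",(240+303/6,190+165/6),(240+258/6,190+200/6),(240+108/6,190+332/6))
an("e",(250+482/12,205+150/12),(250+397/12,205+220/12),(250+92/12,205+480/12))
```

```text
a bolt [0.58706801 0.17057879] pin 0.40106380886171844 pin>red 0.3332901673436668 bolt>red 0.3487221535021856 0.02855738725095285 0.12428807319057533
d bolt [0.58677963 0.17028696] pin 0.8830917825645282 pin>red 0.804518203712587 bolt>red 0.8218874060818804 0.02744444127127909 0.12290482936888251
e bolt [0.58677165 0.17124538] pin 0.8555431506245982 pin>red 0.820410217097218 bolt>red 0.8279492989855345 0.026508144839212103 0.12229285815978258
```

>>> servo_tool --series '[[[-0.1,-0.5,0,0.003],[-0.1,-0.5,0,0.003],[-0.1,-0.5,0,0.003],[-0.1,-0.5,0,0.003],[-0.1,-0.5,0,0.003],[-0.1,-0.5,0,0.003],[-0.1,-0.5,0,0.003],[-0.1,-0.5,0,0.003],[0,0,0,0],[0,0,0,0]]]'

```text
t: 11.98
eef_pos: [0.4578, 0.2895, 0.1107]
ee_rot: [3.136, -0.0, -0.924]
force: [-9.3, -5.2, 6.0]
width: 0.0002
gripper_force: 5.7
```

```bash
python3 st.py
```

```text
t 11.9833 tcp [0.4578 0.2895 0.1107] yaw -0.9244779898639319 along 0.1740287704482743 off -0.03301239516284456 handle ang(fixture) 0.902903871930646 F tan 10.541042837446076 ax 1.4430840163187235 z 6.012618246695786
```

The force fell by a tenth, so it has clicked. I'll go a little further into the bend, stopping well short of its limit.

>>> servo_tool --series '[[[-0.1,-0.7,0,0.004],[-0.1,-0.7,0,0.004],[-0.1,-0.7,0,0.004],[-0.1,-0.7,0,0.004],[-0.1,-0.7,0,0.004],[-0.1,-0.7,0,0.004],[-0.1,-0.7,0,0.004],[-0.1,-0.7,0,0.004],[0,0,0,0],[0,0,0,0]]]'

```text
t: 12.82
eef_pos: [0.4623, 0.2942, 0.1108]
ee_rot: [3.137, 0.0, -0.956]
force: [-8.7, -2.7, 3.9]
width: 0.0002
gripper_force: 4.7
```

```bash
python3 st.py
python3 - <<'E'
from h import *
a=eyes.grab_frame("top")[:,:,::-1]
cv2.imwrite("pics/f.png",cv2.resize(a[205:255,250:310],(720,600),interpolation=3))
E
```

```text
t 12.8167 tcp [0.4623 0.2942 0.1108] yaw -0.9562977663512533 along 0.17413898370457284 off -0.03224975449809243 handle ang(fixture) 0.9390998831764511 F tan 8.646609734828072 ax 2.75512425232254 z 3.899861075168905
```

View pics/f.png

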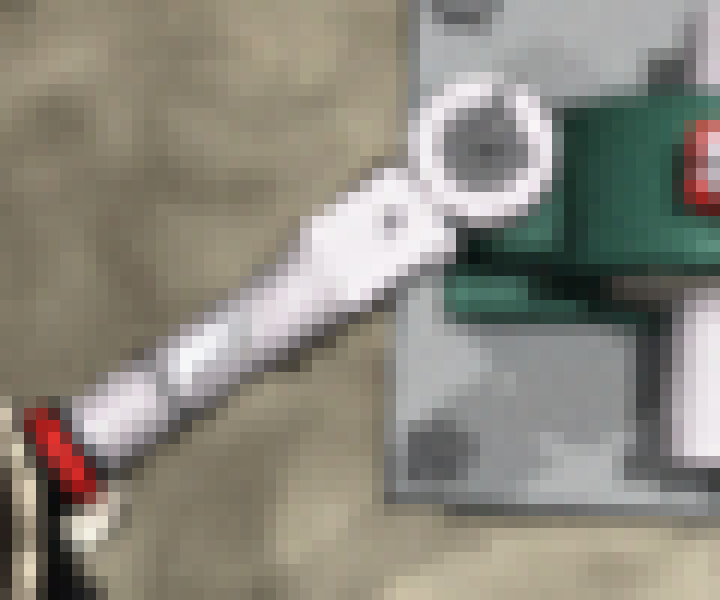

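The bolt and pin haven't moved, while the red ring swung from (92,480) to (67,455). That is about 0.09 rad of bend, so it has clicked. I'll ease off, move clear and lift.

>>> servo_tool --series '[[[0,2,0,0],[0,2,0,0],[0,3,0,0],[0,4,0,0],[0,4,0,0],[0,5,0,0],[0,6,0,0],[0,8,0,0],[0,8,0,0],[0,8,0,0]]]'

```text
t: 13.7
eef_pos: [0.4229, 0.2664, 0.1116]
ee_rot: [-3.141, 0.0, -0.956]
force: [0.8, 0.0, -0.2]
width: 0.0005
gripper_force: 0.0
```

```bash
python3 st.py
```

```text
t 13.7 tcp [0.4229 0.2664 0.1116] yaw -0.9556860437805361 along 0.1741953676053718 off -0.08032756140451722 handle ang(fixture) 0.6705789889512987 F tan -0.6209716376840118 ax -0.42453230763592814 z -0.20346478103141172
```

>>> servo_tool --series '[[[0,0,-25,0.108],[0,0,-25,0.108],[0,0,-25,0.108],[0,0,-25,0.108],[0,0,-25,0.108],[0,0,-25,0.108],[27.2,-12.8,0,0],[27.2,-12.8,0,0],[27.2,-12.8,0,0],[27.2,-12.8,0,0]]]' --claw 0.32 --grip_force 25

```text
t: 14.53
eef_pos: [0.4708, 0.1552, 0.2619]
ee_rot: [-3.141, 0.001, -1.603]
force: [-0.2, 1.4, -0.4]
width: 0.0297
gripper_force: 0.0
```

>>> servo_tool --series '[[[27.2,-12.8,0,0],[27.2,-12.8,0,0],[27.2,-12.8,0,0],[27.2,-12.8,0,0],[27.2,-12.8,0,0],[27.2,-12.8,0,0],[0,0,0,0],[0,0,0,0],[0,0,0,0],[0,0,0,0]]]'

```text
t: 15.37
eef_pos: [0.542, -0.0088, 0.2617]
ee_rot: [-3.141, 0.0, -1.603]
force: [-0.2, -1.6, 0.2]
width: 0.0297
gripper_force: 0.0
```

Run:
```python
from h import *
from station import telemetry,recognise
C0=cal("wrist");w=eyes.grab_frame("wrist");np.save("w.npy",np.array([*C0[0].ravel(),C0[1],*C0[2].ravel(),*C0[3]]))
s=telemetry.get_state();print(s["t"],s["eef_pos"],s["ee_rot"],s["width"])
cv2.imwrite("pics/w.png",w[:,:,::-1])
print([(x["position"],x["conf"]) for x in recognise("wrist","pawl_tab")[:2]])
h=cv2.cvtColor(w,cv2.COLOR_RGB2HSV);m=cv2.inRange(h,(8,170,120),(20,255,255))
n,l,st,ce=cv2.connectedComponentsWithStats(m)
for i in range(1,n):
    if st[i,4]>60: print(st[i],ce[i],onz("wrist",*ce[i],.209,C0))
p=s["eef_pos"];print(proj("wrist",[p[0],p[1],.209],C0))
C=cal("top")
for v in(128,167):print(onz("top",250+400/5,190+v/5,.15,C))
```

```text
15.4167 [ 0.54210503 -0.00861456  0.26174893] [-3.14122072e+00  2.69994756e-04 -1.60259521e+00] 0.029864399444874602
[([0.5379, -0.0289, 0.1744], 0.72)]
[314 238  18  48 632] [322.35759494 261.73259494] [ 0.54273698 -0.01488879  0.209     ]
[323.82669562 272.05361799]
[0.5927966  0.05690173 0.15      ]
[0.57018811 0.05675964 0.15      ]
```

View pics/w.png

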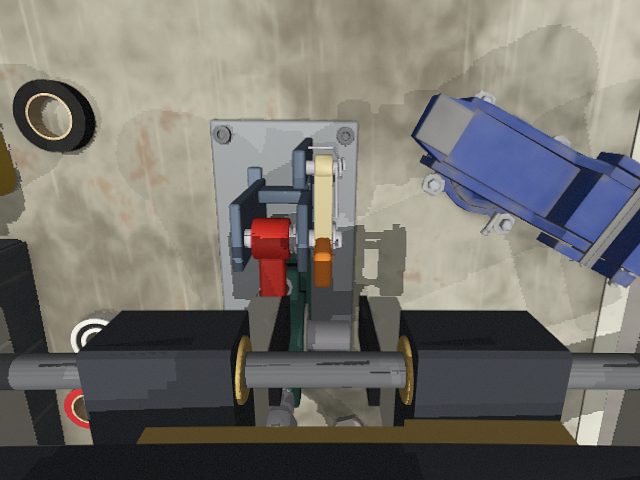

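Wrist view: the orange tab spans columns 314–332 and rows 238–286, with the light pawl above it and the red arm to its left at 250–290. I'll fit the tab box to those limits.

Run:
```python
from h import *
from itertools import product
w=np.load("w.npy");C0=(w[:9].reshape(3,3),w[9],w[10:19].reshape(3,3),w[19:])
print("cam",-C0[2].T@C0[3])
def bb(C,c,x,y):
    e=np.array([.9994,-.033]);f=np.array([.033,.9994])
    P=np.array([proj(c,[*(np.array([x,y])+a*.005*e+b*.011*f),.192+k*.017],C) for a,b,k in product((-1,1),repeat=3)])
    return P.min(0).round(1),P.max(0).round(1)
T=cal("top");S=cal("scene")
for y in (-.005,-.01,-.015,-.02,-.025): print(y,bb(C0,"wrist",.542,y),bb(T,"top",.542,y),bb(S,"scene",.542,y))
for c,n in (("top","top0"),("scene","scene0")):
    h=cv2.cvtColor(cv2.imread(f"pics/{n}.png"),cv2.COLOR_BGR2HSV);m=cv2.inRange(h,(8,150,120),(20,255,255))
    k,l,st,ce=cv2.connectedComponentsWithStats(m)
    for i in range(1,k):
        if st[i,4]>8: print(n,st[i],ce[i])
```

```text
cam [ 0.53938088 -0.09181371  0.41997828]
-0.005 (array([315.4, 242. ]), array([333.1, 295.5])) (array([348.1, 228.6]), array([356.8, 234.1])) (array([337.5, 224.7]), array([347.2, 243.9]))
-0.01 (array([315. , 234.5]), array([332.9, 287.6])) (array([349.9, 228.6]), array([358.6, 234.1])) (array([338.8, 225.6]), array([348.4, 245. ]))
-0.015 (array([314.7, 227. ]), array([332.7, 279.6])) (array([351.6, 228.7]), array([360.4, 234.2])) (array([340. , 226.6]), array([349.7, 246. ]))
-0.02 (array([314.3, 219.4]), array([332.4, 271.4])) (array([353.4, 228.7]), array([362.2, 234.2])) (array([341.2, 227.6]), array([351. , 247.1]))
-0.025 (array([314. , 211.7]), array([332.2, 263.2])) (array([355.2, 228.7]), array([364. , 234.2])) (array([342.4, 228.6]), array([352.3, 248.2]))
top0 [358 102  34  21 332] [374.86746988 114.23192771]
top0 [207 118  10   2  11] [211.09090909 118.90909091]
top0 [300 125  11   2  18] [304.22222222 125.61111111]
top0 [350 229   8   4  27] [353.37037037 230.66666667]
scene0 [368 152   2   6  10] [368.4 154.1]
scene0 [422 177   3  18  26] [423.11538462 185.42307692]
scene0 [413 191   8   5  14] [416.07142857 192.85714286]
scene0 [342 228   7  16  76] [344.84210526 234.5       ]
```

The fit puts the tab at (0.542, -0.010), so the TCP is centred on it. I'll descend, pinch and check.

>>> servo_tool --series '[[[1,0,15,0],[0,0,15,0],[0,0,15,0],[0,0,10,0],[0,0,10,0],[0,0,8,0],[0,0,7,0],[0,0,0,0],[0,0,0,0],[0,0,0,0]]]' --claw 0.42

```text
t: 16.3
eef_pos: [0.5428, -0.0104, 0.1821]
ee_rot: [-3.141, 0.0, -1.604]
force: [0.9, -0.1, 0.5]
width: 0.0253
gripper_force: 0.0
```

>>> servo_tool --series '[[[0,0,0,0],[0,0,0,0],[0,0,0,0],[0,0,0,0],[0,0,0,0],[0,0,0,0],[0,0,0,0],[0,0,0,0],[0,0,0,0],[0,0,0,0]]]' --claw 1

```text
t: 17.13
eef_pos: [0.5428, -0.0104, 0.1819]
ee_rot: [-3.141, 0.0, -1.604]
force: [1.8, -1.9, 3.8]
width: 0.01
gripper_force: 25.0
```

>>> servo_tool --series '[[[1.1,0,-2,0],[1.2,0,-1.9,0],[1.2,0,-1.9,0],[1.3,0,-1.85,0],[1.4,0,-1.8,0],[1.5,0,-1.75,0],[1.5,0,-1.7,0],[1.6,0,-1.7,0],[0,0,0,0],[0,0,0,0]]]'

```text
t: 17.97
eef_pos: [0.5424, -0.0206, 0.195]
ee_rot: [-3.142, 0.001, -1.604]
force: [7.3, 0.6, -6.7]
width: 0.0103
gripper_force: 25.0
```

>>> servo_tool --series '[[[0,0,0,0],[0,0,0,0],[0,0,0,0],[0,0,0,0],[0,0,0,0],[0,0,0,0],[0,0,0,0],[0,0,0,0],[0,0,0,0],[0,0,0,0]]]'

```text
t: 18.8
eef_pos: [0.5424, -0.0206, 0.195]
ee_rot: [3.142, 0.001, -1.604]
force: [6.1, 1.1, -7.6]
width: 0.0101
gripper_force: 25.0
```

Run:
```python
from h import *
b=eyes.grab_frame("scene")[:,:,::-1]
a=eyes.grab_frame("top")[:,:,::-1]
cv2.imwrite("pics/g.png",np.hstack([cv2.resize(a[190:310,250:390],(400,343),interpolation=3),cv2.resize(b[185:305,270:410],(400,343),interpolation=3)]))
```

```text
(no output)
```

View pics/g.png

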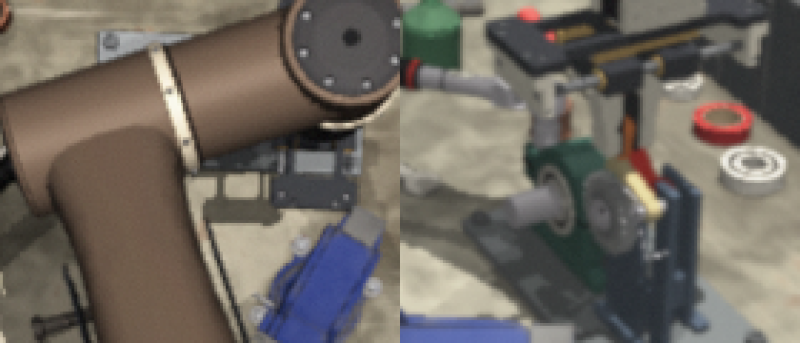

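The red arm has left the cap and its root points upward. I'll release the pawl, rise clear, then check by colour mask.

>>> servo_tool --series '[[[0,0,0,0],[0,0,0,0],[0,0,0,0],[0,0,0,0],[0,0,0,0],[0,0,-5,0],[0,0,-10,0],[0,0,-15,0],[0,0,-20,0],[0,0,-20,0]]]' --claw 0.42

```text
t: 19.73
eef_pos: [0.5419, -0.0214, 0.2678]
ee_rot: [-3.142, -0.0, -1.604]
force: [0.8, 1.1, -0.4]
width: 0.0253
gripper_force: 0.0
```

>>> servo_tool --series '[[[20,10,-20,0],[20,20,-20,0],[20,20,-10,0],[20,20,0,0],[20,20,0,0],[20,20,0,0],[20,10,0,0],[20,0,0,0],[20,0,0,0],[0,0,0,0]]]'

```text
t: 20.57
eef_pos: [0.4158, -0.1994, 0.3174]
ee_rot: [-3.14, -0.001, -1.605]
force: [0.0, -0.1, -1.1]
width: 0.0252
gripper_force: 0.0
```

Run:
```python
from h import *
from station import telemetry,recognise,trace
s=telemetry.get_state();print(s["t"],s["eef_pos"],s["force"])
def red(h): return cv2.inRange(h,(0,170,90),(5,255,255))|cv2.inRange(h,(175,170,90),(180,255,255))
for c,n,(y0,y1,x0,x1) in (("top","top0",(195,260,280,390)),("scene","scene0",(205,330,300,400))):
    new=eyes.grab_frame(c); cv2.imwrite(f"pics/{c}_end.png",new[:,:,::-1])
    for lab,im in (("old",cv2.imread(f"pics/{n}.png")),("new",new[:,:,::-1].copy())):
        h=cv2.cvtColor(im,cv2.COLOR_BGR2HSV)
        for nm,m in (("red",red(h)),("orange",cv2.inRange(h,(8,150,120),(20,255,255)))):
            q=np.zeros_like(m);q[y0:y1,x0:x1]=m[y0:y1,x0:x1]
            k,l,st,ce=cv2.connectedComponentsWithStats(q)
            print(c,lab,nm,[(st[i].tolist(),ce[i].round(1).tolist()) for i in range(1,k) if st[i,4]>8])
for x in ["clamp","handle_grip","pawl_tab"]:print(x,[(r["position"],r["conf"]) for r in recognise("scene",x)[:2]])
```

```text
20.5667 [ 0.41579911 -0.19940771  0.31743953] [ 0.00387566 -0.09875238 -1.09017914]
top old red [([312, 216, 45, 10, 320], [335.8, 219.7])]
top old orange [([350, 229, 8, 4, 27], [353.4, 230.7])]
top new red [([315, 212, 6, 7, 26], [317.2, 215.5]), ([323, 214, 34, 12, 228], [342.2, 218.9])]
top new orange [([351, 229, 8, 5, 29], [354.6, 230.6])]
scene old red [([328, 229, 14, 12, 90], [335.9, 233.8]), ([349, 241, 10, 11, 25], [353.4, 246.0])]
scene old orange [([342, 228, 7, 16, 76], [344.8, 234.5])]
scene new red [([340, 215, 9, 11, 69], [344.1, 219.9]), ([349, 237, 11, 15, 72], [354.2, 243.3])]
scene new orange [([342, 226, 7, 16, 75], [345.5, 232.9])]
clamp [([0.5409, -0.0026, 0.1426], 0.69)]
handle_grip [([0.4824, 0.2799, 0.1372], 0.7)]
pawl_tab [([0.5367, -0.0225, 0.1742], 0.76)]
```

Run:
```python
from h import *
from station import telemetry
def tri(ps,pt):
    o,d1=ray("scene",*ps);o2,d2=ray("top",*pt)
    s=np.linalg.lstsq(np.stack([d1,-d2],1),o2-o,rcond=None)[0];return ((o+d1*s[0]+o2+d2*s[1])/2).round(4),np.linalg.norm(o+d1*s[0]-o2-d2*s[1]).round(4)
print("tip new",tri((341.5,217),(316,215.5)),"mid",tri((344.1,219.9),(317.2,215.5)))
print("tip old",tri((330,231),(313.5,219.3)))
def cen(c,im,box):
    y0,y1,x0,x1=box;im=im[y0:y1,x0:x1];h=cv2.cvtColor(im,cv2.COLOR_BGR2HSV).astype(float)
    m=cv2.inRange(h.astype(np.uint8),(8,110,80),(20,255,255));ys,xs=np.nonzero(m);return xs.mean()+x0,ys.mean()+y0,len(xs)
bt,bs=(222,240,342,370),(218,255,335,356)
for lab,f in (("old","0"),("end","_end")):
    t=cen("top",cv2.imread(f"pics/top{f}.png"),bt);s=cen("scene",cv2.imread(f"pics/scene{f}.png"),bs);print(lab,t,s,tri(s[:2],t[:2]))
t=cen("top",eyes.grab_frame("top")[:,:,::-1].copy(),bt);s=cen("scene",eyes.grab_frame("scene")[:,:,::-1].copy(),bs);print("now",t,s,tri(s[:2],t[:2]),telemetry.get_state()["t"])
# wrench
a=cv2.imread("pics/top_end.png");k=eyes.calibration("top")
h=cv2.cvtColor(a,cv2.COLOR_BGR2HSV);m=cv2.inRange(h,(0,170,90),(5,255,255))|cv2.inRange(h,(175,170,90),(180,255,255))
q=np.zeros_like(m);q[225:275,235:285]=m[225:275,235:285];ys,xs=np.nonzero(q);r=xs.mean(),ys.mean()
R=onz("top",*r,.14);d=R-np.array([.5868,.1706,.14]);print("ring",r,"angle fixture",np.arctan2(d[1],-d[0])-.033,np.hypot(*d[:2]))
```

```text
tip new (array([0.5949, 0.0938, 0.1729]), np.float64(0.0132)) mid (array([0.5976, 0.0896, 0.1662]), np.float64(0.0167))
tip old (array([0.5817, 0.1054, 0.1342]), np.float64(0.0052))
old (np.float64(353.875), np.float64(231.0), 40) (np.float64(345.28333333333336), np.float64(235.275), 120) (array([ 0.5447, -0.01  ,  0.191 ]), np.float64(0.0031))
end (np.float64(354.7894736842105), np.float64(230.8684210526316), 38) (np.float64(345.4), np.float64(234.4181818181818), 110) (array([ 0.5442, -0.012 ,  0.1944]), np.float64(0.0021))
now (np.float64(354.7894736842105), np.float64(230.8684210526316), 38) (np.float64(345.3211009174312), np.float64(234.25688073394497), 109) (array([ 0.5441, -0.012 ,  0.1948]), np.float64(0.002)) 20.9167
ring (np.float64(256.8421052631579), np.float64(245.21052631578948)) angle fixture 0.8396511847031111 0.12481086829182277
```

Run:
```python
from h import *
S=cal("scene");T=cal("top");print("cams",-S[2].T@S[3],-T[2].T@T[3])
def red(im):
    h=cv2.cvtColor(im,cv2.COLOR_BGR2HSV);return (cv2.inRange(h,(0,140,70),(6,255,255))|cv2.inRange(h,(174,140,70),(180,255,255)))>0
def plane(c,u,v,C,x0):
    o,d=ray(c,u,v,C);n=np.array([.9994,-.033,0]);p0=np.array([x0,.057,0]);s=(n@(p0-o))/(n@d);return o+d*s
for f in("0","_end"):
    m=red(cv2.imread(f"pics/scene{f}.png"));ys,xs=np.nonzero(m[208:256,322:364]);ys+=208;xs+=322
    P=np.array([plane("scene",u,v,S,.581)[1:] for u,v in zip(xs,ys)])
    i=np.argsort(P[:,0]);P=P[i]
    for lo in np.arange(-.05,.14,.015):
        q=P[(P[:,0]>=lo)&(P[:,0]<lo+.015)]
        if len(q):print(f,round(lo,3),len(q),"z",q[:,1].min().round(3),q[:,1].max().round(3))
    print("cols",''.join(''),xs.min(),xs.max())
# predicted tip in both cams for candidate angles: old tip (.585,.118,.14) pivot (.581,yp,zp)
for zp in(.14,.15):
  for a in(0,.3,.5,.67):
    yp=-.005;y0,z0=.112-yp,.137-zp
    y=yp+y0*np.cos(a)-z0*np.sin(a);z=zp+y0*np.sin(a)+z0*np.cos(a)
    print(zp,a,"top",proj("top",[.583,y,z],T).round(1),"scene",proj("scene",[.583,y,z],S).round(1))
```

```text
cams [-0.00676561 -0.84597277  0.77450297] [0.32208437 0.08876199 1.83109972]
0 -0.035 4 z 0.16 0.164
0 -0.02 18 z 0.141 0.153
0 -0.005 12 z 0.142 0.15
0 0.01 17 z 0.141 0.151
0 0.055 31 z 0.123 0.154
0 0.07 35 z 0.123 0.152
0 0.085 25 z 0.123 0.148
0 0.1 19 z 0.121 0.138
0 0.115 13 z 0.122 0.136
cols  327 363
_end -0.035 6 z 0.155 0.164
_end -0.02 35 z 0.141 0.166
_end -0.005 33 z 0.144 0.169
_end 0.01 26 z 0.145 0.163
_end 0.025 20 z 0.182 0.204
_end 0.04 43 z 0.179 0.208
_end 0.055 28 z 0.172 0.199
cols  340 363
0.14 0 top [310.8 219.5] scene [330.1 228.5]
0.14 0.3 top [312.2 217.6] scene [331.3 216.5]
0.14 0.5 top [315.2 216.5] scene [333.4 209.8]
0.14 0.67 top [319.  215.5] scene [335.9 205.2]
0.15 0 top [310.8 219.5] scene [330.1 228.5]
0.15 0.3 top [311.1 217.6] scene [330.7 215.9]
0.15 0.5 top [313.5 216.4] scene [332.4 208.5]
0.15 0.67 top [316.7 215.4] scene [334.6 203.3]
```

Run:
```python
from h import *
for f in("top0","top_end"):
    im=cv2.imread(f"pics/{f}.png").astype(int)[209:227,302:362];b,g,r=im[...,0],im[...,1],im[...,2]
    ch=np.where((r>1.6*g)&(r>60),'R',np.where((r>150)&(g>150),'w',np.where(g>r+10,'g','.')))
    print(f);[print(209+i,''.join(x)) for i,x in enumerate(ch)]
for f in("scene0","scene_end"):
    im=cv2.imread(f"pics/{f}.png").astype(int)[200:256,318:366];b,g,r=im[...,0],im[...,1],im[...,2]
    ch=np.where((r>1.6*g)&(r>60),np.where(g>b*1.8,'o','R'),np.where((r>150)&(g>150),'w',np.where(g>r+8,'g','.')))
    print(f);[print(200+i,''.join(x)) for i,x in enumerate(ch)]
```

```text
top0
209 w......wwwwwwwwwwwwwwwwwwwwwwwwwwwwwwwwwwwww..........w..www
210 w.....wwwwwwwwwwwwwwwwwwwwwwwwwwwwwwwwwwww..................
211 w.....wwwwwwww.wwwwwwwwwwwwwwwwwwwwwwwwwww.gggggggggg.......
212 gggggg..wwww.......w.wwwwwwwwwwwwwwwwwwwww.ggggggggggggggggg
213 ggggggggggggggggggg....wwwwwwwwwwwwwwwwww.....g.....gg....g.
214 gggggggggggggggggggggggg.........ww.ww...........www........
215 ggggg.RRww.RRRRR...........ww..........gggg...RRR.w.R.......
216 gggggRRwwwwRRRRRRRRRRRRRRRRRRRRRR...........RRRRRRRRRRR....g
217 gggggRRwwww.RRRRRRRRRRRRRRRRRRRRRRRRRRRRRRRRRRRRRRRRRRR....g
218 gggggR..wwwwRRRRRRRRRRRRRRRRRRRRRRRRRRRRRRRRRRRRRRRRRRR...gg
219 gggggR.ww.wwRRRRRRRRRRRRRRRRRRRRRRRRRRRRRRRRRRRRRRRRRRR.g...
220 gggg.RR.w..RRRRRRRRRRRRRRRRRRRRRRRRRRRRRRRRRRRRRRRRRRRR.g...
221 gggggRRR.RRRRRRRRRRRRRRRRRRRRRRRRRRRRRRRRRRRRRRRRRRRRRR.g..w
222 ggggg.RRRRRRRRRRRRRRRRRRRRRRRRRRRRRRRRRRRRRRRRRRRRRRRRR....w
223 gggggggggggggg..........RRRRRRRRRRRRRRRRRRRRRRRRRRRRRRR.g...
224 gggggggggggggggggggggggggg.................RRRRRRRRRRRR.....
225 ggggggggggggggggggggggggggggg.gggg...........R..ww.
[... 6505 characters left out ...]
RRR.www....
243 g....w..gggggg.......gg.........RRRRRRRRRww..gg.
244 ......w..gggggggggggg.g......www.RRRRRRRR....ggg
245 ......ww.ggggggggggg.......wwwwww.RRRRRRRR....gg
246 .......ww.gggggggg..........wwwwww.RRRRRRRR.R..g
247 .......www.ggggggg...........wwwwwwRRRRRRRRRRRR.
248 ........ww.ggggggg...........wwwwwwwRRRRRRRRRRRR
249 ...w....ww..ggggg............wwwwwwwwRRRRR....RR
250 wwwwwww..ww.ggggg.............wwwwwwwwRRRR......
251 wwwwwwww.ww.ggggg..............wwwwwwwwRRRR.gg..
252 wwwwwwww..w..gggg...............wwwwwwwwRRR.ggg.
253 wwwwwwww...w.gggg................wwwwwwww.....gg
254 wwwwwwww...w.gggg................wwwwwwwww.....g
255 wwwwwwww...w.gggg.................wwwwwwwwww....
```

>>> servo_tool --series '[[[-30,0,-5,0],[-40,0,-5,0],[-40,0,0,0],[-40,0,0,0],[-40,0,0,0],[-40,0,0,0],[-40,0,0,0],[-40,0,0,0],[-40,0,0,0],[-40,0,0,0]]]'

```text
t: 21.75
eef_pos: [0.4282, 0.1952, 0.3266]
ee_rot: [-3.141, 0.001, -1.602]
force: [0.6, -0.8, -0.2]
width: 0.0253
gripper_force: 0.0
```

Run:
```python
from h import *
from station import telemetry
s=telemetry.get_state();print(s["t"],s["eef_pos"])
e=eyes.grab_frame("scene")[:,:,::-1].copy();cv2.imwrite("pics/scene_end2.png",e)
im=e.astype(int)[196:250,318:366];b,g,r=im[...,0],im[...,1],im[...,2]
ch=np.where((r>1.6*g)&(r>60),np.where(g>b*1.8,'o','R'),np.where((r>150)&(g>150),'w',np.where(g>r+8,'g','.')))
[print(196+i,''.join(x)) for i,x in enumerate(ch)]
h=cv2.cvtColor(e,cv2.COLOR_BGR2HSV);m=cv2.inRange(h,(8,110,80),(20,255,255))[218:255,335:356];ys,xs=np.nonzero(m);print("tab",xs.mean()+335,ys.mean()+218,len(xs),ys.min()+218,ys.max()+218)
h=cv2.cvtColor(cv2.imread("pics/scene0.png"),cv2.COLOR_BGR2HSV);m=cv2.inRange(h,(8,110,80),(20,255,255))[218:255,335:356];ys,xs=np.nonzero(m);print("tab0",xs.mean()+335,ys.mean()+218,len(xs),ys.min()+218,ys.max()+218)
```

```text
21.75 [0.42822527 0.19519385 0.32663165]
196 RRRRRRRwwwwwwwwwwwwwwwwwwwwwwwwwwwwwwww.........
197 RRRRRRRwwwwwwwwwwwwwwwwwwwwwwwwwwwwwwwww........
198 RRRRRRRRwwwwwwwwwwwwwwwwwwwwwwwwwwwwwwww........
199 RRRRRRRRRwwwwwwwwwwwwwwwwwwwwwwwwwwwwwwww.......
200 RRRRRRRRR.wwwwwwwwwwwwwwwwww..wwwwwwwwwww.......
201 RRRRRRRRR.wwwwwwwwwwwwwwwwwww.....wwwwwwwwww....
202 RRRRRRR...wwwwwwwwwwwwwwwwwww.....wwwwwwwwwwww..
203 .RRRRR.wwwwwwwwwwwwwwwwwwwwwwww...wwwwwwwwwwww..
204 ...RRR.wwwwwwwwwwwwwww...wwwwwwwwwwwwwwwwwwwwww.
205 .....R..wwwwwwww.R.www.....wwwwwwwwwwwwwwwwwwwww
206 .........wwwwww..RRwww....wwwwwwwwwwwwwwwwwwwwww
207 w.........wwwww.RRRwww...wwwwwwwwwwwwwwwwwwwwwww
208 wwww.......wwww.RRR.......wwwwwwwwwwwwwwwwwwwwww
209 wwwwwww....wwww.RRRR.......wwwwwwwwwwwwwwwwwwwww
210 wwwwwwww....www.RRRRR...RRRwwwwwwwwwwwwwwwwwwwww
211 wwwwwwwww....ww.RRRRRRRRRRR.wwwwwwwwwwwwwwwwwwww
212 wwwwwwwwww......RRRRRRRRRRRRwwwwwwwwwwwwwwwwwwww
213 w.......ww.......RRRRRRRRRRR.wwwwwwwwwwwwwwwwwww
214 .........www......RRRRRRRRRR..wwwwwww..ww..wwwww
215 ........wwww.......RRRRRRRRRR.wwwwwwwww.....wwww
[... 1199 characters left out ...]
RRRRRRRRRRR....ww...
239 gggggggggggggggggggggggg..RRRRRRRRRRRRR.........
240 gggggggggggggggggggggggg..RRRRRRRRRRRRRR.wwww...
241 gggggggggggggggggggggggg....RRRRRRRRRRRR.wwwww..
242 gg.....ggggggggggggggggg.......RRRRRRRRR.www....
243 g.......ggggggggggggggg.........RRRRRRRRRww..gg.
244 ......w..gggggggggggggg.....wwww.RRRRRRRR....ggg
245 .......w.ggggggggggg.......wwwwww.RRRRRRRR....gg
246 .......ww.gggggggg..........wwwwww.RRRRRRRRRR..g
247 ........ww.ggggggg..........wwwwwww.RRRRRRRRRRR.
248 ........ww.ggggggg...........wwwwwwwRRRRRRRRRRRR
249 ........ww..ggggg............wwwwwwwwRRRRR....RR
tab 345.42857142857144 234.0420168067227 119 225 248
tab0 345.28333333333336 235.275 120 226 250
```

The arm tip appears at (335,206), which is where 0.67 rad should put it. The pawl is at about 0.05 rad, the wrench about 0.82 rad, and the robot is clear.

```bash
python3 -c "
from station import ticket
print(ticket.job_done())"
```

```text
the job is handed in; nothing more can be done
None
```

I handed the job in at about 22 s, and no verdict came back; by my camera estimates the bolt clicked and sits near 0.82 rad with the handle straight, the clamp arm is up at about 0.67 rad, and the pawl is back at about 0.05 rad (limit 0.1), but I did not measure the bystanders at the end.

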